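Refill the cedar box in the hallway

TASK

Lift the frosted box's hinged lid open until it leans back on its stop; the silver clip on its front edge serves as its pull. Then pour all six cedar balls from the cup into the box and set the empty cup back upright in the black tray, leaving the lid open and not disturbing the other things on the shelf.

Things in the scene. Friction and masses are not known exactly. Their poses are not given: they have to be found in the camera images.
- box: Frosted acrylic box, fixed to the shelf, 140 mm deep (its x) by 220 mm wide (its y) by 80 mm tall, walls and floor 5 mm. Origin: centre of its underside; its x points from the plain front face (towards the tray, to the robot's right) to the hinge side, z up. The lid is flush with its faces: nothing to get hold of except the silver clip on the lid's front edge.
- lid (a joint): Angle of the lid, rad: 0 shut, 1.9 leaning back on its stop. Pale frosted plate 140 x 220 x 6 mm on the box's rim, about 0.2 kg, lifted by a silver clip on its front edge. Let go before about 1.6 rad it falls shut; beyond that it falls back onto its stop.
- lid_hinge (a point): Middle of the lid's hinge axis, which runs along the box's y at the top of its back face (box frame x +70, y 0, z 80 mm). The clip's tongue, level with the shut lid, is 4 mm thick and ends in an 8 mm round rolled rim centred 21 mm in front of the box's front face; a finger slanting forward and down fits under it.
- lid_front (a point): Middle of the lid's front edge at half thickness (box frame x -70, y 0, z 83 mm when shut), y as the box's. The lid's pull is a silver spring clip, 38 mm wide, clamped firmly on this edge and sticking out 25 mm. Its centre lies anywhere within 85 mm either side along the edge and is NOT reported: find it by sight or by feeling along the edge.
- cup: Blue ceramic cup without handle, loose, 85 mm tall, 52 mm across the foot widening straight to 68 mm at the rim, wall 3 mm, about 0.12 kg. Stands in the black tray and holds six cedar balls. Origin: centre of its underside, z towards its mouth.
- ball0_center (a point): Centre of a brown cedar ball, 21 mm across, 12 g, one of the six in the cup.
- ball1_center (a point): Centre of a brown cedar ball, 21 mm across, 12 g, one of the six in the cup.
- ball2_center (a point): Centre of a brown cedar ball, 21 mm across, 12 g, one of the six in the cup.
- ball3_center (a point): Centre of a brown cedar ball, 21 mm across, 12 g, one of the six in the cup.
- ball4_center (a point): Centre of a brown cedar ball, 21 mm across, 12 g, one of the six in the cup.
- ball5_center (a point): Centre of a brown cedar ball, 21 mm across, 12 g, one of the six in the cup.
- tray: Black plastic tray, fixed, 170 mm (its x) by 200 mm (its y), rim 14 mm high, floor and walls 4 mm thick. Origin: centre of its underside.
- spare_clip: A second silver clip, 41 x 38 mm, 13 mm high, lying loose in the tray. Not needed. Origin: on its underside.
- vase: White ceramic bud vase, 175 mm tall, 96 mm across, loose. Origin: centre of underside. A bystander.
- spray: Green glass bottle with white cap, 48 mm across, 130 mm tall, loose. Origin: centre of underside. A bystander.
- key_dish: White round dish, 110 mm across, 35 mm tall, loose. Origin: centre of underside. A bystander.
- torch: Orange pocket torch lying flat, 140 mm long, 36 mm thick, loose. Origin: under its middle, x along its length. A bystander.

How it is judged:
By the outcome, as a careful person would: the job done as asked, in the order asked, and still so for the second after the job is handed in, with the robot touching nothing.
It also fails if it takes over 72 s, if anything falls off the work surface, if the arm or the gripper's body presses on something with over 40 N, if the wrist force passes 120 N, or if a joint passes its speed limit or range.

ROBOT

A 6-joint arm with a two-finger parallel gripper is mounted at the origin on the work surface. World frame = base frame: x ahead of the robot, y to its left, z up, the work surface at z = 0. Lengths are in m, angles in degrees, forces in N, time in s.
With the tool pointing down it reaches from about 0.375 to 0.9 m from the base axis. Payload 3.1 kg.
Tool frame: the origin (TCP) lies at the very end of the fingers, on their centre line; the grasp point (between the pads) lies 19 mm behind it (ctrl.grasp_offset is the distance from the TCP to the grasp point, in m); z points along the fingers, y is the line along which they close (so a half turn about z gives the same grasp; the last joint's range is limited). The gripper opens to 85 mm and grips with 20 to 120 N. Pads are 22 mm wide; open, the fingers measure 114 mm over their backs; the gripper's body (76 mm by 85 mm) begins 54 mm behind the grasp point. The pads swing forward as they close: fully open they stand 13 mm farther back than shut.
Start: joints at [-75.946, 30.224, 82.088, -0, 67.689, -10.227], TCP at [0.257, -0.57, 0.198] pointing down, gripper open.
Joint ranges: [-176.69, 176.69], [-43.24, 126.21], [12.49, 139.97], [-82, 262], [0, 151.66], [-163.58, 163.58]. Speed limits (degrees/s): [159.86, 159.86, 180, 180, 180, 180].

INTERFACE

Orientations are given as a 3x3 rotation matrix whose columns are the frame's x, y, z axes.
In Python, from rig import ctrl, eyes, ticket gives the robot as it stands.
- The arm moves only by the shell command python3 -m pendant 'ROWS' [FORCE]. ROWS is a JSON object of lists of equal length, an entry for each row: "hand": the closure, from 0 (fully open) to 1 (shut); "slide": the shift along the tool's x, y, z in mm, a list of three; "turn": the turn about the tool's z in rad. In form: {"hand": [hand, ...], "slide": [[x, y, z], ...], "turn": [turn, ...]}. A call has 1 to 12 rows; each row is the pose to reach, as a shift and turn from the pose commanded when the call began, along the tool's axes at that moment; what a row does not reach only later rows make up. A row lasts 1/10 s, in which the tool goes at most 50 mm and 8.59 degrees, less where a joint would pass 70% of its speed; a pose out of reach is approached as far as the arm can. A call with a gripper value outside its range is refused whole. The fingers move at their own pace and stop on an object; FORCE is the grip in N (left out, the last holds). Time passes only in rows, so rows that repeat a pose let the fingers close. It gives the time, the measured TCP pose, the force, the opening and the grip force at its end, in the units of the state.
- ctrl.state(): the state, without advancing time (a new reading comes with each control period).
- eyes.capture(name): name is "scene" or "top" or "wrist"; returns a dict with "frame" (420x560x3 uint8, blue, green, red), "z_map" (420x560 float32, m along the optical axis (not along the pixel's ray), 0 where there is no reading), "vfov" (degrees; the focal length in pixels is half the picture's height over the tangent of half this angle, whatever the lens; pixels are square), "cx", "cy" (the principal point, pixels), "world_from_camera" (4x4, takes a point from camera to world coordinates); the wrist camera has in their place "tool_from_camera" (4x4, takes a point from camera to tool coordinates, whose origin is the TCP and whose axes are the flange's). Camera axes: x right, y up, looking along -z (the intrinsics and any distortion apply to the point x, -y, -z); pixel columns grow to the right and rows downward; lengths in m; the calibration is good to about 2 mm. The wrist camera is an equidistant fisheye: a pixel r from the principal point sees the ray r / f radians off the axis. A picture is of the moment at which its call begins: read the wrist's pose just before it.
- ticket.job_done(): hands the job in; it is judged then, once.
Trained networks look in a picture, given as the dict that the camera call returned (one of the last four; its "shot" number tells which), for a name from the list of things; names that differ only in an ending like _2 or _b are one class to them, and where a whole thing is asked for, a point or a joint stands for the part that bears it (a point fixed in the world has none). Each returns a list of dicts, best first, with "p" (0 to 1); they miss things now and then, are a little off and sometimes report something else, mostly with a low value. They report only what shows in the picture. A call takes as long as a camera call.
- eyes.spot_in(picture, name): "position" ([column, row] in pixels, amid what is visible of it).
The state is a dict: "time": time; "qpos": joint angles; "dq": joint speeds; "joint_torque": joint torques, N m; "ee_pos": TCP position; "tcp_rot": TCP orientation; "force": force on the tool from outside, world axes, zero at the start; "wrist_torque": the same for the moment, N m; "grip_width": opening from 0.0 (shut) to 1.0 (fully open); "grip_force": force on a finger pad.
Only numpy, scipy, OpenCV 4.12 (cv2) and the standard library are available. Lean on these libraries where they do the work, as an engineer would, in place of code of your own. Each camera call takes 0.05 s, during which the arm holds its last target. There are 200 camera calls.

## Working session

There is one attempt and no reset: what is moved stays moved. The work goes in short steps, Python scripts to look and compute and a shell command to move; the robot and the scene stay as the last step left them, time stands still between calls to the robot, and variables do not carry over. Pictures are saved under pics/ and viewed, at most 10 in all, crops included, and the job is handed in when it is done.

```bash
ls; mkdir -p pics; cat > h.py <<'E'
import numpy as np, cv2
from rig import ctrl, eyes, ticket
def f(c): return c["frame"].shape[0]/2/np.tan(np.radians(c["vfov"])/2)
def cloud(c):
    z=c["z_map"]; v,u=np.mgrid[:z.shape[0],:z.shape[1]]; F=f(c)
    P=np.stack([(u-c["cx"])/F*z,-(v-c["cy"])/F*z,-z],-1); M=np.array(c["world_from_camera"])
    W=P@M[:3,:3].T+M[:3,3]; W[z==0]=np.nan; return W
E
python3 - <<'E'
from h import *
for n in("scene","top"):
    c=eyes.capture(n); cv2.imwrite(f"pics/{n}0.png",c["frame"]); W=cloud(c); np.save(n+".npy",W)
    print(n,{k:(v if np.ndim(v)<3 and np.size(v)<20 else 0) for k,v in c.items()})
    for o in "box lid lid_hinge lid_front cup ball0_center tray spare_clip vase spray key_dish torch".split():
        r=eyes.spot_in(c,o)[:3]
        for d in r[:2]:
            u,v=d["position"]; print(o,round(d["p"],2),np.round([u,v]),np.round(W[int(v),int(u)],3))
s=ctrl.state(); print({k:np.round(v,3).tolist() for k,v in s.items()})
E
```

```text
pics
scene {'frame': 0, 'z_map': 0, 'vfov': 54.20396176171911, 'cx': 282.69947697807163, 'cy': 216.29941105686075, 'world_from_camera': array([[ 0.11921359, -0.8078579 ,  0.57719471,  1.23140419],
       [ 0.99284445,  0.10105399, -0.06362374, -0.08452299],
       [-0.00692889,  0.58064938,  0.81412425,  1.09998428],
       [ 0.        ,  0.        ,  0.        ,  1.        ]]), 'shot': 1}
box 0.78 [337. 236.] [0.604 0.144 0.088]
lid 0.8 [336. 230.] [0.579 0.143 0.082]
lid_hinge 0.68 [340. 231.] [0.584 0.154 0.089]
lid_front 0.67 [338. 228.] [0.575 0.153 0.086]
lid_front 0.29 [339. 236.] [0.602 0.151 0.083]
cup 0.89 [242. 238.] [ 0.546 -0.134  0.046]
cup 0.34 [136. 268.] [ 0.588 -0.463  0.008]
tray 0.84 [226. 255.] [ 0.576 -0.193  0.001]
spare_clip 0.45 [207. 254.] [ 0.568 -0.249  0.011]
vase 0.66 [126. 200.] [ 0.422 -0.468  0.13 ]
spray 0.68 [451. 238.] [0.645 0.474 0.077]
key_dish 0.94 [135. 270.] [ 0.599 -0.465  0.01 ]
torch 0.66 [434. 194.] [0.443 0.509 0.033]
top {'frame': 0, 'z_map': 0, 'vfov': 47.09953145074813, 'cx': 276.64441485618585, 'cy': 209.76299532013428, 'world_from_c
[... 700 characters left out ...]
[ 0.568 -0.184  0.   ]
spare_clip 0.59 [374. 192.] [ 0.569 -0.243  0.02 ]
vase 0.84 [468. 258.] [ 0.383 -0.455  0.145]
vase 0.73 [337. 197.] [ 0.551 -0.133  0.052]
spray 0.57 [119. 167.] [0.618 0.469 0.084]
key_dish 0.96 [451. 181.] [ 0.609 -0.463  0.004]
torch 0.89 [104. 236.] [0.431 0.519 0.034]
{'time': 1.3, 'qpos': [-75.945, 30.223, 82.088, 0.003, 67.69, -10.228], 'dq': [0.001, -0.008, 0.054, -0.011, -0.047, 0.035], 'joint_torque': [0.0, -44.232, -17.842, -0.0, 0.001, 0.0], 'ee_pos': [0.257, -0.57, 0.198], 'tcp_rot': [[0.912, 0.411, 0.0], [0.411, -0.912, 0.0], [0.0, -0.0, -1.0]], 'force': [1.68, 0.483, 0.233], 'wrist_torque': [0.012, 0.03, -0.024], 'grip_force': 0.0, 'grip_width': 1.001}
```

```bash
python3 - <<'E'
import cv2,numpy as np
a=cv2.imread("pics/top0.png")[120:270,170:410]; cv2.imwrite("pics/t1.png",cv2.resize(a,None,fx=3.3,fy=3.3,interpolation=cv2.INTER_CUBIC))
a=cv2.imread("pics/scene0.png")[150:310,180:420]; cv2.imwrite("pics/s1.png",cv2.resize(a,None,fx=3.3,fy=3.3,interpolation=cv2.INTER_CUBIC))
for n in("top","scene"):
    W=np.load(n+".npy"); m=(W[...,2]>.07)&(W[...,2]<.1)&(W[...,1]>-.05)&(W[...,1]<.35)&(W[...,0]>.4)&(W[...,0]<.8)
    p=W[m]; r=cv2.minAreaRect((p[:,:2]*1000).astype(np.float32)); print(n,r,cv2.boxPoints(r).round(),np.median(p[:,2]))
    print(np.nanpercentile(p,[1,50,99],axis=0).round(3))
    m=(W[...,2]>.03)&(W[...,2]<.12)&(W[...,1]>-.3)&(W[...,1]<-.05)&(W[...,0]>.4)&(W[...,0]<.8)
    p=W[m]; print("cup",len(p),np.percentile(p,[1,50,99],axis=0).round(3))
    p=p[p[:,2]>.078]; print("rim",cv2.minEnclosingCircle((p[:,:2]*1000).astype(np.float32)))
E
```

```text
top ((573.0740966796875, 147.34498596191406), (220.8480224609375, 176.0308074951172), 3.5164060592651367) [[457. 228.]
 [468.  53.]
 [689.  66.]
 [678. 242.]] 0.08593385797961672
[[0.464 0.064 0.078]
 [0.567 0.153 0.086]
 [0.68  0.23  0.092]]
cup 413 [[ 0.532 -0.171  0.032]
 [ 0.571 -0.142  0.053]
 [ 0.596 -0.108  0.093]]
rim ((564.2265014648438, -139.744140625), 33.88668441772461)
scene ((572.8150634765625, 145.69503784179688), (226.58824157714844, 176.8845672607422), 3.633971691131592) [[454. 227.]
 [465.  50.]
 [691.  65.]
 [680. 241.]] 0.08628490261366839
[[0.466 0.062 0.073]
 [0.582 0.151 0.086]
 [0.685 0.23  0.091]]
cup 504 [[ 0.534 -0.172  0.032]
 [ 0.556 -0.141  0.064]
 [ 0.597 -0.109  0.092]]
rim ((565.0385131835938, -139.916015625), 34.8110237121582)
```

View pics/t1.png

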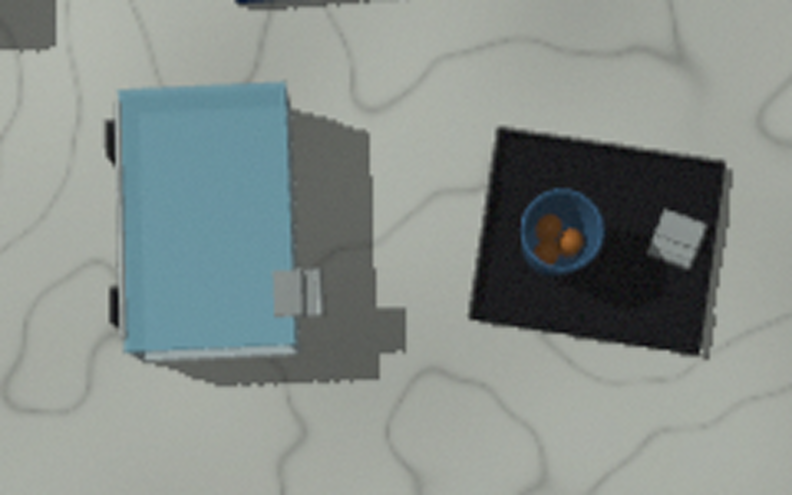

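View pics/s1.png

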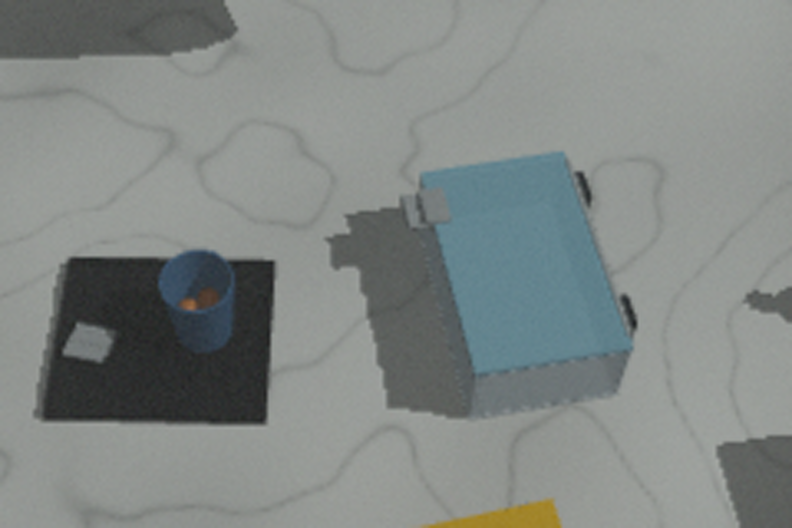

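The top crop shows the lid in cyan. Its clip is at crop (298,292), near the robot end of the front edge. The cup with the balls is at (562,230) in the tray, and the spare clip is at (678,238). Next I'll measure the box frame and the clip accurately.

```bash
python3 - <<'E'
from h import *
for n in("top","scene"):
    W=np.load(n+".npy"); I=cv2.imread(f"pics/{n}0.png"); hsv=cv2.cvtColor(I,cv2.COLOR_BGR2HSV)
    reg=(W[...,2]>.075)&(W[...,2]<.1)&(W[...,1]>0)&(W[...,1]<.28)&(W[...,0]>.42)&(W[...,0]<.72)
    lid=reg&(hsv[...,1]>70); clip=reg&(hsv[...,1]<45)&(W[...,1]<.13)&(W[...,0]<.6)
    r=cv2.minAreaRect((W[lid][:,:2]*1000).astype(np.float32)); b=cv2.boxPoints(r)
    print(n,np.round(r[0],1),np.round(r[1],1),round(r[2],2),b.round(1).tolist(),np.median(W[lid][:,2]))
    a=np.radians(r[2]); bx=np.array([-np.sin(a),np.cos(a)]); by=np.array([-bx[1],bx[0]])
    q=(W[clip][:,:2]*1000-r[0]); X=q@bx; Y=q@by
    for lo,hi in((-105,-86),(-105,-72),(-72,-50)):
        k=(X>lo)&(X<hi)
        if k.sum(): print(lo,hi,k.sum(),"y",np.percentile(Y[k],[2,50,98]).round(1),"x",np.percentile(X[k],[2,98]).round(1),"z",np.median(W[clip][k,2]).round(4))
    m=reg=(W[...,2]>-.01)&(W[...,2]<.03)&(hsv[...,2]<60)&(W[...,1]>-.35)&(W[...,1]<-.02)&(W[...,0]>.42)&(W[...,0]<.72)
    print("tray",cv2.minAreaRect((W[m][:,:2]*1000).astype(np.float32)))
print(ctrl.grasp_offset)
E
```

```text
top [572.6 152.7] [220.2 138.5] 3.63 [[458.3999938964844, 214.89999389648438], [467.1000061035156, 76.5999984741211], [686.9000244140625, 90.5], [678.0999755859375, 228.8000030517578]] 0.08591889092861316
-105 -86 44 y [50.1 68.3 87.2] x [-93.2 -86.3] z 0.0859
-105 -72 115 y [50.1 68.2 87.1] x [-92.8 -73.1] z 0.086
-72 -50 98 y [51.4 69.  86.8] x [-71.4 -54.1] z 0.0887
tray ((568.2670288085938, -180.0926513671875), (201.73065185546875, 168.67572021484375), 81.87837982177734)
scene [573.3 151.4] [221.5 137.9] 3.59 [[458.3999938964844, 213.1999969482422], [467.1000061035156, 75.5999984741211], [688.0999755859375, 89.5], [679.5, 227.10000610351562]] 0.08642044139555272
-105 -86 32 y [49.  67.2 87.1] x [-94.1 -86.4] z 0.086
-105 -72 86 y [48.9 65.1 86.5] x [-94.  -72.3] z 0.086
-72 -50 83 y [ -9.3  66.9 106.5] x [-71.6 -52.5] z 0.0896
tray ((571.1695556640625, -179.01979064941406), (198.96434020996094, 173.09593200683594), 82.18163299560547)
0.0187
```

```bash
python3 -m pendant '{"hand":[0,0,0,0,0,0,0,0,0,0,0,0],"slide":[[0,0,-30],[0,0,-60],[489,-467,-60],[489,-467,-60],[489,-467,-60],[489,-467,-60],[489,-467,-60],[489,-467,-60],[489,-467,-60],[489,-467,-60],[489,-467,-60],[489,-467,-60]],"turn":[0,0,-1.21,-1.21,-1.21,-1.21,-1.21,-1.21,-1.21,-1.21,-1.21,-1.21]}' 20; python3 -c "
from h import *
print({k:np.round(v,3).tolist() for k,v in ctrl.state().items()})"
```

```text
time: 2.5
ee_pos: [0.4452, -0.1044, 0.2583]
tcp_rot: [[-0.063, 0.998, 0.001], [0.998, 0.063, -0.001], [-0.001, 0.001, -1.0]]
force: [0.7, -0.3, -0.0]
grip_width: 1.005
grip_force: 0.0
{'time': 2.5, 'qpos': [-27.241, 12.62, 100.654, -0.0, 66.659, -30.847], 'dq': [64.334, 4.909, -7.024, 0.033, 1.228, 64.124], 'joint_torque': [-4.074, -30.811, -16.164, -0.009, 0.223, -0.792], 'ee_pos': [0.445, -0.104, 0.258], 'tcp_rot': [[-0.063, 0.998, 0.001], [0.998, 0.063, -0.001], [-0.001, 0.001, -1.0]], 'force': [0.722, -0.312, -0.013], 'wrist_torque': [0.008, -0.032, 0.003], 'grip_force': 0.0, 'grip_width': 1.005}
```

```bash
python3 -m pendant '{"hand":[0,0,0,0],"slide":[[50,20,0],[90,40,0],[90,40,0],[90,40,0]],"turn":[0,0,0,0]}'; cat > g.py <<'E'
from h import *
import sys
s=ctrl.state(); t=np.array([float(v) for v in sys.argv[1:4]]); R=np.array(s["tcp_rot"])
print(s["time"],s["ee_pos"].__repr__(),s["force"].__repr__(),"slide",(R.T@(t-s["ee_pos"])*1000).round(1))
E
python3 g.py .511 .057 .083; python3 - <<'E'
from h import *
s=ctrl.state();c=eyes.capture("wrist"); cv2.imwrite("pics/w1.png",c["frame"]); print(c["vfov"],c["cx"],c["cy"],np.array(c["tool_from_camera"]).round(3).tolist())
E
```

```text
time: 2.9
ee_pos: [0.4789, -0.0128, 0.2579]
tcp_rot: [[-0.066, 0.998, -0.0], [0.998, 0.066, -0.001], [-0.001, -0.0, -1.0]]
force: [-0.6, -0.6, -0.0]
grip_width: 1.0
grip_force: 0.0
2.9 array([ 0.47894436, -0.01282383,  0.25794364]) array([-0.5989718 , -0.56999054, -0.01355946]) slide [ 67.6  36.6 174.9]
65.70646984690485 279.0113026276307 207.03512364352284 [[0.001, 0.954, 0.301, 0.077], [1.0, -0.0, -0.001, 0.001], [-0.001, 0.301, -0.954, -0.175], [0.0, 0.0, 0.0, 1.0]]
```

View pics/w1.png

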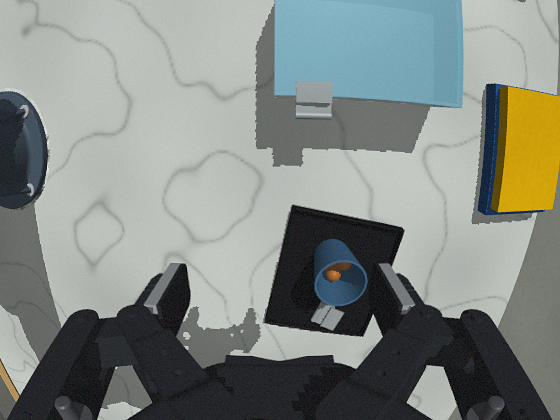

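The wrist view agrees with the top view to within 2 mm: the clip's rolled rim is at pixel (314,116) and the cup is at (340,275). Now I'll descend over the clip.

```bash
python3 -m pendant '{"hand":[0,0,0,0,0,0,0,0.2,0.4,0.6,0.7,0.8],"slide":[[35,20,40],[66,37,80],[66,37,120],[66,37,150],[66,37,175],[66,37,188],[66,37,188],[66,37,188],[66,37,188],[66,37,188],[66,37,188],[66,37,188]],"turn":[0,0,0,0,0,0,0,0,0,0,0,0]}' 30; python3 g.py .511 .057 .069
```

```text
time: 4.15
ee_pos: [0.512, 0.0544, 0.0705]
tcp_rot: [[-0.063, 0.998, 0.001], [0.998, 0.063, -0.0], [-0.0, 0.001, -1.0]]
force: [0.9, -0.4, 0.5]
grip_width: 0.204
grip_force: 0.0
4.15 array([0.51198277, 0.05435683, 0.07050354]) array([ 0.89781718, -0.35953571,  0.47374419]) slide [ 2.7 -0.8  1.5]
```

```bash
python3 - <<'E'
from h import *
c=eyes.capture("wrist"); cv2.imwrite("pics/w2.png",c["frame"])
E
```

```text
(no output)
```

View pics/w2.png

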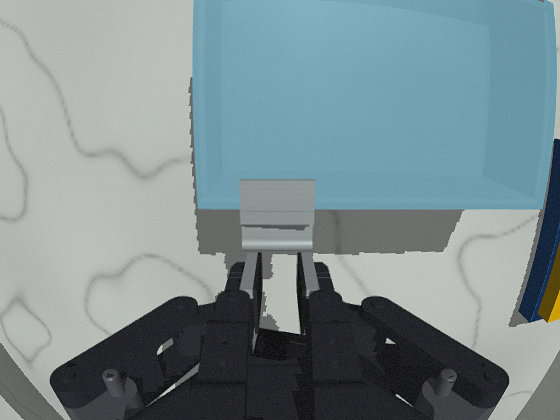

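```bash
cat >> h.py <<'E'
def wcloud(c):
    z=c["z_map"]; v,u=np.mgrid[:z.shape[0],:z.shape[1]]; dx=u-c["cx"]; dy=v-c["cy"]; r=np.hypot(dx,dy)+1e-9; th=r/f(c); t=np.tan(th)*z
    P=np.stack([dx/r*t,-dy/r*t,-z],-1); M=np.array(c["tool_from_camera"]); T=P@M[:3,:3].T+M[:3,3]; T[z==0]=np.nan; return T*1000
E
python3 - <<'E'
from h import *
c=eyes.capture("wrist"); T=wcloud(c)
for u in (252,278,303):
    print(u,[(v,T[v,u].round(0).tolist()) for v in range(210,300,6)])
E
```

```text
252 [(210, [26.0, -13.0, -19.0]), (216, [22.0, -13.0, -19.0]), (222, [19.0, -13.0, -20.0]), (228, [14.0, -13.0, -15.0]), (234, [10.0, -13.0, -14.0]), (240, [nan, nan, nan]), (246, [5.0, -13.0, -17.0]), (252, [10.0, -12.0, -36.0]), (258, [11.0, -11.0, -44.0]), (264, [11.0, -11.0, -49.0]), (270, [10.0, -10.0, -54.0]), (276, [11.0, -10.0, -60.0]), (282, [11.0, -10.0, -65.0]), (288, [11.0, -9.0, -69.0]), (294, [9.0, -9.0, -71.0])]
278 [(210, [25.0, 1.0, -18.0]), (216, [23.0, 1.0, -20.0]), (222, [19.0, 1.0, -19.0]), (228, [14.0, 1.0, -14.0]), (234, [10.0, 1.0, -14.0]), (240, [8.0, 1.0, -15.0]), (246, [5.0, 1.0, -17.0]), (252, [-41.0, 0.0, 71.0]), (258, [-46.0, 0.0, 70.0]), (264, [-52.0, 0.0, 71.0]), (270, [-57.0, 0.0, 70.0]), (276, [-64.0, 0.0, 72.0]), (282, [-70.0, 0.0, 71.0]), (288, [-76.0, 0.0, 71.0]), (294, [-82.0, 0.0, 71.0])]
303 [(210, [26.0, 13.0, -19.0]), (216, [22.0, 13.0, -19.0]), (222, [19.0, 13.0, -18.0]), (228, [13.0, 14.0, -13.0]), (234, [10.0, 14.0, -14.0]), (240, [7.0, 14.0, -14.0]), (246, [4.0, 14.0, -15.0]), (252, [10.0, 12.0, -36.0]), (258, [11.0, 12.0, -44.0]), (264, [11.0, 12.0, -49.0]), (270, [11.0, 11.0, -55.0]), (276, [11.0, 11.0, -60.0]), (282, [11.0, 10.0, -65.0]), (288, [11.0, 10.0, -69.0]), (294, [9.0, 10.0, -70.0])]
```

```bash
python3 - <<'E'
from h import *
c=eyes.capture("scene"); W=cloud(c); I=c["frame"]
s=ctrl.state(); T=(W-s["ee_pos"])@np.array(s["tcp_rot"])*1000
m=(abs(T[...,0])<25)&(abs(T[...,1])<45)&(T[...,2]>-110)&(T[...,2]<20)
v,u=np.where(m); print(u.min(),u.max(),v.min(),v.max())
for r in range(v.min(),v.max()+1,2):
    print(r,[tuple(T[r,k].round().astype(int).tolist())+(int(I[r,k].mean()),) for k in range(u.min(),u.max()+1,4) if m[r,k]])
a=I[v.min()-40:v.max()+30,u.min()-60:u.max()+60]; cv2.imwrite("pics/s2.png",cv2.resize(a,None,fx=4.5,fy=4.5,interpolation=cv2.INTER_CUBIC)[:600,:800])
E
```

```text
296 313 193 229
193 [(-19, -12, -108, 91)]
195 []
197 []
199 []
201 [(-13, 18, -108, 48)]
203 [(-14, 22, -103, 49), (-2, 22, -101, 51)]
205 [(-13, 21, -92, 46)]
207 [(-13, 21, -83, 47)]
209 [(-10, 12, -61, 74)]
211 [(-11, 15, -55, 81), (6, 42, -87, 71)]
213 [(-11, 16, -46, 77), (0, 19, -48, 47), (17, 3, -21, 106)]
215 [(-10, 15, -35, 89), (4, 6, -18, 113), (17, 6, -16, 80)]
217 [(4, 10, -13, 123), (15, 16, -18, 93)]
219 [(2, 19, -16, 92)]
221 [(24, 29, -14, 98)]
223 [(23, 34, -11, 86)]
225 [(23, 37, -4, 91)]
227 [(23, 38, 6, 93)]
229 [(23, 39, 15, 94)]
```

View pics/s2.png

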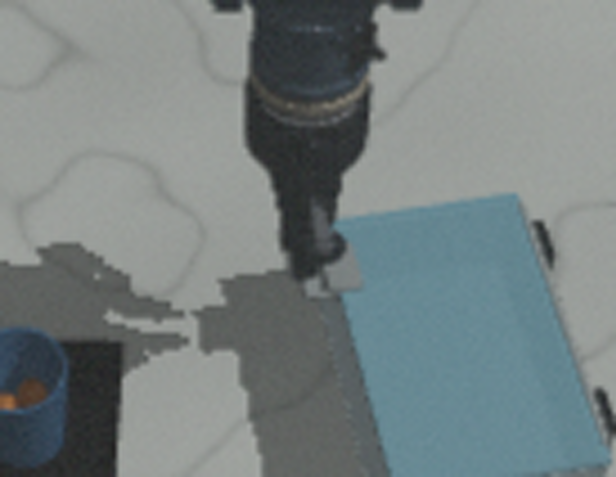

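The fingertips are physically about 33 mm short of the reported TCP: tip points sit at tool z ≈ -33, above the clip. Both cameras agree, so I'll work from the observed tips. I'll reopen, go 30 mm lower and close.

```bash
python3 -m pendant '{"hand":[0.2,0.2,0.2,0.2,0.2,0.2,0.4,0.6,0.8,0.8,0.8],"slide":[[0,0,-10],[0,0,-10],[2,0,-10],[3,0,0],[3,0,15],[3,0,30],[3,0,30],[3,0,30],[3,0,30],[3,0,30],[3,0,30]],"turn":[0,0,0,0,0,0,0,0,0,0,0]}' 30; python3 - <<'E'
from h import *
c=eyes.capture("wrist"); T=wcloud(c)
for u in (240,252,278,303):
    print(u,[(v,T[v,u].round(0).tolist()) for v in range(210,280,6)])
E
```

```text
time: 5.4
ee_pos: [0.5106, 0.0574, 0.0401]
tcp_rot: [[-0.063, 0.998, -0.001], [0.998, 0.063, 0.0], [0.0, -0.001, -1.0]]
force: [-2.8, -1.1, -0.1]
grip_width: 0.433
grip_force: 30.1
240 [(210, [35.0, -15.0, -48.0]), (216, [32.0, -15.0, -48.0]), (222, [30.0, -15.0, -48.0]), (228, [27.0, -15.0, -48.0]), (234, [25.0, -15.0, -49.0]), (240, [22.0, -16.0, -49.0]), (246, [20.0, -16.0, -50.0]), (252, [16.0, -16.0, -49.0]), (258, [11.0, -17.0, -45.0]), (264, [8.0, -17.0, -44.0]), (270, [5.0, -17.0, -44.0]), (276, [3.0, -17.0, -47.0])]
252 [(210, [35.0, -10.0, -48.0]), (216, [33.0, -10.0, -48.0]), (222, [30.0, -10.0, -48.0]), (228, [27.0, -10.0, -49.0]), (234, [24.0, -10.0, -48.0]), (240, [22.0, -10.0, -49.0]), (246, [20.0, -10.0, -50.0]), (252, [17.0, -10.0, -50.0]), (258, [11.0, -11.0, -45.0]), (264, [nan, nan, nan]), (270, [5.0, -11.0, -45.0]), (276, [2.0, -11.0, -45.0])]
278 [(210, [35.0, 1.0, -49.0]), (216, [33.0, 1.0, -48.0]), (222, [30.0, 1.0, -48.0]), (228, [28.0, 1.0, -50.0]), (234, [25.0, 1.0, -49.0]), (240, [22.0, 1.0, -49.0]), (246, [20.0, 1.0, -50.0]), (252, [17.0, 1.0, -50.0]), (258, [11.0, 1.0, -45.0]), (264, [8.0, 1.0, -44.0]), (270, [6.0, 1.0, -45.0]), (276, [3.0, 1.0, -46.0])]
303 [(210, [35.0, 11.0, -49.0]), (216, [32.0, 11.0, -48.0]), (222, [30.0, 11.0, -49.0]), (228, [27.0, 11.0, -49.0]), (234, [24.0, 11.0, -48.0]), (240, [22.0, 11.0, -49.0]), (246, [20.0, 11.0, -50.0]), (252, [16.0, 11.0, -49.0]), (258, [12.0, 12.0, -45.0]), (264, [8.0, 12.0, -45.0]), (270, [5.0, 12.0, -45.0]), (276, [3.0, 12.0, -46.0])]
```

```bash
python3 -m pendant '{"hand":[0.8,0.8,0.8,0.8,0.8,0.8,0.8,0.8,0.8],"slide":[[0,0,-8],[1,0,-16],[4,0,-32],[8,0,-47],[14,0,-62],[21,0,-77],[30,0,-90],[40,0,-103],[40,0,-103]],"turn":[0,0,0,0,0,0,0,0,0]}' 30; python3 - <<'E'
from h import *
c=eyes.capture("scene"); W=cloud(c); h=cv2.cvtColor(c["frame"],cv2.COLOR_BGR2HSV)
m=(h[...,1]>70)&(h[...,0]>85)&(h[...,0]<110)&(W[...,2]>.08)&(W[...,1]>0.02)&(W[...,1]<.35)&(W[...,0]>.45)&(W[...,0]<.72)
q=W[m]-[.573,.152,0]; X=q[:,0]*-.063+q[:,1]*.998; print(len(X),np.polyfit(X,q[:,2],1), "angle",-np.arctan(np.polyfit(X,q[:,2],1)[0]))
E
```

```text
time: 6.35
ee_pos: [0.5081, 0.0989, 0.1446]
tcp_rot: [[-0.064, 0.998, 0.001], [0.998, 0.064, 0.001], [0.001, 0.001, -1.0]]
force: [-2.8, 1.8, -3.5]
grip_width: 0.427
grip_force: 30.9
1454 [-1.34082178  0.16563213] angle 0.929981398147376
```

```bash
python3 -m pendant '{"hand":[0.8,0.8,0.8,0.8,0.8,0.8,0.8,0.8,0.8,0.8,0.8,0.8],"slide":[[11,0,-11],[23,0,-22],[37,0,-31],[51,0,-39],[66,0,-45],[81,0,-50],[97,0,-53],[113,0,-55],[129,0,-55],[145,0,-53],[158,0,-50],[166,0,-48]],"turn":[0,0,0,0,0,0,0,0,0,0,0,0]}' 30
```

```text
time: 7.6
ee_pos: [0.4981, 0.2652, 0.1916]
tcp_rot: [[-0.064, 0.998, 0.0], [0.998, 0.064, 0.001], [0.001, 0.0, -1.0]]
force: [-4.4, -0.3, 1.3]
grip_width: 0.429
grip_force: 31.6
```

Still holding the clip with low forces. I'll release, go straight up, and check.

```bash
python3 -m pendant '{"hand":[0.4,0.2,0.1,0.1,0.1,0.1,0.1,0.1],"slide":[[0,0,0],[0,0,0],[0,0,0],[0,0,-25],[0,0,-50],[-50,0,-70],[-100,0,-70],[-150,0,-70]],"turn":[0,0,0,0,0,0,0,0]}' 20; python3 - <<'E'
from h import *
c=eyes.capture("scene"); cv2.imwrite("pics/s3.png",c["frame"][60:320,150:480])
W=cloud(c);np.save("scene.npy",W)
c=eyes.capture("top"); W=cloud(c)
print([ (round(d["p"],2),np.round(W[int(d["position"][1]),int(d["position"][0])],3)) for d in eyes.spot_in(c,"lid")[:2]])
E
```

```text
time: 8.4
ee_pos: [0.5095, 0.1153, 0.2627]
tcp_rot: [[-0.064, 0.998, 0.006], [0.998, 0.064, -0.0], [-0.0, 0.006, -1.0]]
force: [-0.4, -0.3, 0.3]
grip_width: 0.9
grip_force: 0.0
[(0.59, array([0.558, 0.328, 0.001]))]
```

View pics/s3.png

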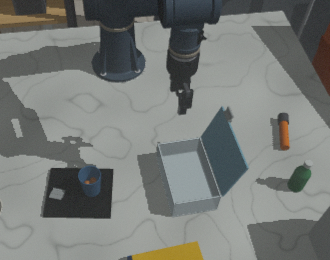

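The lid is open and leaning back on its stop: the lid edge is at (225,115) and the box interior at (190,180). Next I'll measure where the tips are at this opening and check the cup position again.

```bash
python3 -m pendant '{"hand":[0.05,0.05,0.05,0.05],"slide":[[-50,0,0],[-100,15,0],[-150,25,0],[-150,25,0]],"turn":[0,0,0,0]}' ; python3 - <<'E'
from h import *
s=ctrl.state(); c=eyes.capture("wrist"); T=wcloud(c)
for a in (-1,1):
    m=(abs(T[...,0])<14)&(T[...,1]*a>25)&(T[...,1]*a<62)&(T[...,2]<-5)
    p=T[m]; print(a,len(p),"zmax pct",np.percentile(p[:,2],[50,95,99,100]).round(1),np.percentile(p[:,1],[1,99]).round(1)); k=p[p[:,2]>np.percentile(p[:,2],97)]; print(k.mean(0))
R=np.array(s["tcp_rot"]); W=T/1000@R.T+s["ee_pos"]; h=cv2.cvtColor(c["frame"],cv2.COLOR_BGR2HSV)
m=(h[...,0]>95)&(h[...,0]<120)&(h[...,1]>90)&(W[...,2]>.075)&(W[...,2]<.1)&(W[...,1]<-.05)
p=W[m]; print(len(p),cv2.minEnclosingCircle((p[:,:2]*1000).astype(np.float32)),np.percentile(p[:,2],[5,50,95]))
print(s["ee_pos"])
E
python3 g.py .565 -.14 .011
```

```text
time: 8.95
ee_pos: [0.5452, -0.0359, 0.2613]
tcp_rot: [[-0.058, 0.998, 0.004], [0.998, 0.058, -0.003], [-0.003, 0.004, -1.0]]
force: [0.2, 0.7, -0.3]
grip_width: 0.948
grip_force: 0.0
-1 10530 zmax pct [-101.5  -57.   -48.3  -43.9] [-61.8 -26.7]
[  2.96932872 -40.77710697 -49.35823006]
1 9728 zmax pct [-100.4  -56.5  -48.2  -43.9] [27.3 61.8]
[  2.97115383  42.82177278 -49.22053634]
845 ((565.9093017578125, -139.25982666015625), 34.076210021972656) [0.07629679 0.08609608 0.08929322]
[ 0.54522974 -0.03591084  0.26128707]
9.0 array([ 0.54394655, -0.03358647,  0.26098471]) array([-0.33107155,  0.22074699, -0.24452626]) slide [-107.3   14.2  250.1]
```

```bash
python3 -m pendant '{"hand":[0,0,0,0,0,0,0],"slide":[[-50,10,20],[-100,14,60],[-107,15,100],[-107,15,140],[-107,15,170],[-107,15,190],[-107,15,190]],"turn":[0,0,0,0,0,0,0]}' ; python3 - <<'E'
from h import *
s=ctrl.state(); c=eyes.capture("wrist"); T=wcloud(c)
R=np.array(s["tcp_rot"]); W=T/1000@R.T+s["ee_pos"]; h=cv2.cvtColor(c["frame"],cv2.COLOR_BGR2HSV)
m=(h[...,0]>95)&(h[...,0]<120)&(h[...,1]>90)&(W[...,2]>.08)&(W[...,2]<.1)&(abs(T[...,1])<50)
p=T[m]; print(len(p),cv2.minEnclosingCircle((p[:,:2]).astype(np.float32)),np.percentile(p[:,2],[5,50,95]))
E
python3 g.py .566 -.1395 .010
```

```text
time: 9.7
ee_pos: [0.5617, -0.134, 0.0679]
tcp_rot: [[-0.065, 0.998, -0.006], [0.998, 0.065, 0.004], [0.004, -0.006, -1.0]]
force: [-1.4, 0.1, -0.5]
grip_width: 1.002
grip_force: 0.0
3156 ((-6.158469200134277, 3.235046863555908), 34.135520935058594) [-21.34759097 -19.77649573 -13.12888068]
9.75 array([ 0.56318417, -0.13481972,  0.06980489]) array([ 0.62923097, -0.3284526 ,  0.25930135]) slide [-5.   2.7 59.8]
```

```bash
python3 -m pendant '{"hand":[0,0,0,0,0,0.15,0.3,0.5,0.5,0.5],"slide":[[-5,3,0],[-5,3,15],[-5,3,35],[-5,3,55],[-5,3,59],[-5,3,59],[-5,3,59],[-5,3,59],[-5,3,59],[-5,3,59]],"turn":[0,0,0,0,0,0,0,0,0,0]}' 20; python3 g.py .566 -.1395 .010
```

```text
time: 10.75
ee_pos: [0.5678, -0.1424, 0.0134]
tcp_rot: [[-0.063, 0.998, 0.002], [0.998, 0.063, -0.001], [-0.001, 0.002, -1.0]]
force: [-1.9, 0.5, 5.9]
grip_width: 0.789
grip_force: 22.4
10.75 array([ 0.56782545, -0.14236202,  0.01343619]) array([-1.87761305,  0.45497381,  5.91446293]) slide [ 3.  -1.6  3.4]
```

```bash
python3 -m pendant '{"hand":[0.6,0.6,0.6,0.6,0.6,0.6,0.6,0.6,0.6,0.6,0.6,0.6],"slide":[[0,0,0],[0,0,-10],[0,0,-30],[0,0,-60],[10,2,-85],[35,5,-92],[65,10,-92],[95,15,-92],[125,20,-92],[155,24,-92],[175,24,-92],[181,24,-92]],"turn":[0,0,0,0,0,0,0,0,0,0,0,0]}' 35; python3 -m pendant '{"hand":[0.6,0.6],"slide":[[0,0,0],[0,0,0]],"turn":[0,0]}'; python3 - <<'E'
from h import *
s=ctrl.state(); c=eyes.capture("scene"); cv2.imwrite("pics/s4.png",cv2.resize(c["frame"][140:300,230:430],None,fx=3,fy=3)); W=cloud(c); h=cv2.cvtColor(c["frame"],cv2.COLOR_BGR2HSV)
m=(h[...,0]>100)&(h[...,0]<120)&(h[...,1]>110)&(W[...,2]>.03)&(abs(W[...,1]-.04)<.06)&(abs(W[...,0]-.58)<.06)&(W[...,2]<.2)
print(m.sum(),np.percentile(W[m],[1,50,99],axis=0).round(3)); print(s["ee_pos"],s["grip_width"])
E
```

```text
time: 11.95
ee_pos: [0.5793, 0.0425, 0.1042]
tcp_rot: [[-0.066, 0.998, 0.0], [0.998, 0.066, 0.001], [0.001, 0.0, -1.0]]
force: [-0.4, -0.3, -1.8]
grip_width: 0.784
grip_force: 39.8
time: 12.15
ee_pos: [0.58, 0.0393, 0.1041]
tcp_rot: [[-0.063, 0.998, 0.001], [0.998, 0.063, -0.001], [-0.001, 0.001, -1.0]]
force: [0.7, 0.1, -0.8]
grip_width: 0.78
grip_force: 39.8
2 [[0.559 0.019 0.156]
 [0.56  0.02  0.161]
 [0.561 0.022 0.166]]
[0.57997339 0.03934216 0.1040709 ] 0.7803303126648844
```

View pics/s4.png

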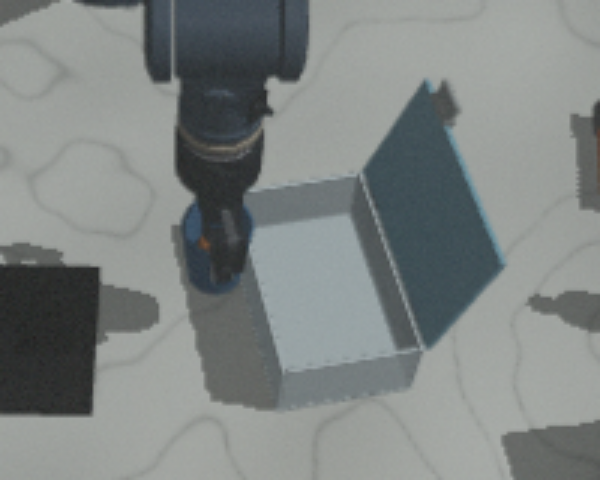

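The cup is held upright just in front of the box at (215,245), and the lid is still open. I'll check the cup's bottom height.

```bash
cat > cup.py <<'E'
from h import *
# fit cup pixels seen in scene+top: extents in box frame (mm): x,y,z
s=ctrl.state(); bx=np.array([-.063,.998]); by=-np.array([.998,.063])
g=(np.array(s["ee_pos"])[:2]*1000-[573,152]); print("t",s["time"],"TCP box",g@bx,g@by,s["ee_pos"][2]*1000,"F",np.round(s["force"],1),"w",round(s["grip_width"],3),round(s["grip_force"],1))
for n in("scene","top"):
    c=eyes.capture(n); W=cloud(c)*1000; h=cv2.cvtColor(c["frame"],cv2.COLOR_BGR2HSV)
    q=W[...,:2]-[573,152]; X=q@bx; Y=q@by; Z=W[...,2]
    m=(h[...,0]>100)&(h[...,0]<125)&(h[...,1]>120)&(abs(X-g@bx)<110)&(abs(Y-g@by)<45)&(Z<260)&(Z>3)
    print(n,m.sum())
    if m.sum()>20:
        print("X",np.percentile(X[m],[1,50,99]).round(),"Y",np.percentile(Y[m],[1,50,99]).round(),"Z",np.percentile(Z[m],[1,50,99]).round())
        for lo in range(0,220,15):
            k=m&(Z>=lo)&(Z<lo+15)
            if k.sum()>5: print("  z",lo,k.sum(),"X",np.percentile(X[k],[5,95]).round())
    o=(h[...,0]>4)&(h[...,0]<18)&(h[...,1]>130)&(abs(X)<150)&(abs(Y)<150)
    print("ball px",o.sum(),"in box",(o&(abs(X)<66)&(Z<70)).sum(), "outside", (o&(X<-80)&(Z<40)).sum())
E
python3 cup.py
```

```text
t 12.2 TCP box -113.1783083767639 0.12013590472784585 104.03820145215626 F [-0.5 -0.6 -1.9] w 0.79 39.8
scene 0
ball px 0 in box 0 outside 0
top 1
ball px 0 in box 0 outside 0
```

```bash
python3 - <<'E'
from h import *
c=eyes.capture("scene"); W=cloud(c); h=cv2.cvtColor(c["frame"],cv2.COLOR_BGR2HSV)
for v,u in((232,300),(234,303),(228,296),(215,296),(221,299)): print(h[v,u],W[v,u].round(3))
E
sed -i 's/h\[...,1\]>120/h[...,1]>100/; s/h\[...,0\]>100)&(h\[...,0\]<125/h[...,0]>98)\&(h[...,0]<125/' cup.py; sed -i 's/(h\[...,1\]>130)/(h[...,1]>100)/' cup.py; python3 cup.py
```

```text
[102  17  76] [0.62  0.03  0.154]
[108  60  64] [0.605 0.042 0.12 ]
[102  75  68] [0.604 0.021 0.153]
[105 101  98] [0.554 0.029 0.144]
[13 96 80] [0.612 0.028 0.197]
t 12.35 TCP box -113.18629350774737 0.23312813972739743 103.935002684435 F [ 0.1 -0.6 -1. ] w 0.779 39.8
scene 23
X [-136. -129.  -82.] Y [-10.  21.  27.] Z [128. 153. 181.]
  z 135 7 X [-135. -124.]
  z 150 9 X [-136. -123.]
ball px 6 in box 0 outside 0
top 2
ball px 0 in box 0 outside 0
```

```bash
sed -i 's/h\[...,1\]>100)&(abs(X-/h[...,1]>55)\&(abs(X-/' cup.py; python3 -m pendant '{"hand":[0.6,0.6,0.6,0.6,0.6,0.6,0.6,0.6,0.6,0.6,0.6],"slide":[[0,0,15],[0,0,29],[6,0,29],[13,0,28],[21,0,26],[30,0,25],[38,0,24],[46,0,25],[54,0,26],[63,0,27],[63,0,27]],"turn":[0,0,0,0,0,0,0,0,0,0,0]}' 30; python3 cup.py
```

```text
time: 13.55
ee_pos: [0.5762, 0.1044, 0.077]
tcp_rot: [[-0.064, 0.998, 0.001], [0.998, 0.064, 0.0], [0.0, 0.001, -1.0]]
force: [-0.0, -2.1, 3.3]
grip_width: 0.783
grip_force: 37.5
t 13.55 TCP box -47.711836170491644 -0.1644029697729299 77.01593676843981 F [-0.  -2.1  3.3] w 0.783 37.5
scene 424
X [-113.  -83.  -41.] Y [-30. -13.  29.] Z [ 96. 136. 189.]
  z 90 27 X [-112.  -82.]
  z 105 82 X [-113.  -68.]
  z 120 100 X [-104.  -52.]
  z 135 92 X [-94. -63.]
  z 150 78 X [-83. -62.]
  z 165 37 X [-75. -63.]
ball px 0 in box 0 outside 0
top 180
X [-114.  -99.  -86.] Y [-14.  12.  31.] Z [ 97. 120. 141.]
  z 90 19 X [-112.  -91.]
  z 105 74 X [-114.  -87.]
  z 120 69 X [-104.  -88.]
  z 135 18 X [-94. -88.]
ball px 0 in box 0 outside 0
```

Tilted about 40° with only 3 N of force, as planned. I'll continue to about 110°.

```bash
python3 -m pendant '{"hand":[0.6,0.6,0.6,0.6,0.6,0.6,0.6,0.6,0.6,0.6,0.6,0.6],"slide":[[6,0,2],[12,0,5],[23,0,12],[32,0,21],[40,0,31],[44,0,39],[48,0,48],[49,0,55],[51,0,61],[51,0,67],[51,0,67],[51,0,67]],"turn":[0,0,0,0,0,0,0,0,0,0,0,0]}' 30; python3 cup.py
```

```text
time: 14.85
ee_pos: [0.5712, 0.1547, 0.0099]
tcp_rot: [[-0.062, 0.998, -0.002], [0.998, 0.062, 0.001], [0.001, -0.002, -1.0]]
force: [-2.2, 4.2, 5.7]
grip_width: 0.767
grip_force: 35.0
t 14.85 TCP box 2.790129473831082 1.6065519386606275 9.8519970866668 F [-2.2  4.2  5.7] w 0.767 35.0
scene 845
X [-74. -11. 112.] Y [-42.  -6.  45.] Z [ 84. 124. 253.]
  z 75 33 X [-28.  74.]
  z 90 128 X [-75.  78.]
  z 105 203 X [-69.  82.]
  z 120 212 X [-62.  87.]
  z 135 62 X [-51.  94.]
  z 150 51 X [92. 99.]
  z 165 56 X [ 98. 105.]
  z 180 52 X [103. 109.]
  z 195 32 X [109. 112.]
ball px 34 in box 34 outside 0
top 327
X [-75. -54. 112.] Y [-39.  11.  36.] Z [ 90. 123. 201.]
  z 90 46 X [-76. -36.]
  z 105 85 X [-69. -36.]
  z 120 150 X [-61. -38.]
  z 135 8 X [-57. -46.]
  z 180 13 X [107. 111.]
  z 195 20 X [110. 113.]
ball px 0 in box 0 outside 0
```

```bash
python3 -m pendant '{"hand":[0.6,0.6,0.6,0.6,0.6,0.6],"slide":[[0,6,2],[0,-6,3],[0,6,3],[0,-6,3],[0,0,0],[0,0,0]],"turn":[0,0,0,0,0,0]}' 30; python3 - <<'E'
from h import *
a=eyes.capture("scene")["frame"][150:290,260:430]; b=eyes.capture("top")["frame"][130:250,170:300]
a=cv2.resize(a,(485,400),interpolation=cv2.INTER_CUBIC); b=cv2.resize(b,(310,286)); o=np.zeros((400,800,3),np.uint8); o[:,:485]=a;o[:286,490:800]=b
cv2.imwrite("pics/p1.png",np.clip(o*1.5,0,255).astype(np.uint8))
E
```

```text
time: 15.55
ee_pos: [0.5733, 0.1544, 0.0104]
tcp_rot: [[-0.062, 0.998, 0.002], [0.998, 0.062, 0.001], [0.001, 0.002, -1.0]]
force: [-1.2, 4.3, 5.7]
grip_width: 0.764
grip_force: 37.9
```

View pics/p1.png

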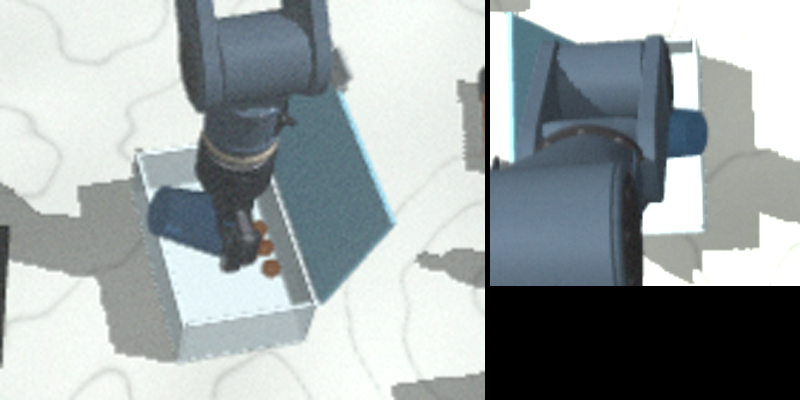

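The cup lies tipped over the front wall with at least three balls in view at (268,250). I'll lift straight up and count.

```bash
python3 -m pendant '{"hand":[0.6,0.6,0.6,0.6,0.6,0.6,0.6,0.6],"slide":[[0,0,-10],[0,0,-30],[0,0,-55],[0,0,-80],[0,0,-105],[0,0,-130],[0,0,-140],[0,0,-140]],"turn":[0,0,0,0,0,0,0,0]}' 30; python3 cup.py;  python3 - <<'E'
from h import *
a=eyes.capture("scene")["frame"][120:290,260:430]; b=eyes.capture("wrist")["frame"]
o=np.zeros((400,800,3),np.uint8); o[:,:400]=cv2.resize(a,(400,400),interpolation=cv2.INTER_CUBIC);o[:300,400:]=cv2.resize(b,(400,300))
cv2.imwrite("pics/p2.png",np.clip(o*1.3,0,255).astype(np.uint8))
E
```

```text
time: 16.45
ee_pos: [0.5737, 0.1536, 0.1512]
tcp_rot: [[-0.063, 0.998, 0.004], [0.998, 0.063, -0.0], [-0.0, 0.003, -1.0]]
force: [0.4, -0.0, -1.8]
grip_width: 0.774
grip_force: 37.6
t 16.45 TCP box 1.5197162200008134 -0.8470488999216088 151.23011211734325 F [ 0.4 -0.  -1.8] w 0.774 37.6
scene 715
X [-75.  75. 111.] Y [-44. -15.  43.] Z [ 88. 195. 259.]
  z 75 13 X [72. 75.]
  z 90 46 X [72. 79.]
  z 105 42 X [79. 84.]
  z 120 51 X [83. 89.]
  z 135 44 X [89. 95.]
  z 150 48 X [93. 99.]
  z 165 54 X [ 99. 105.]
  z 180 59 X [104. 109.]
  z 195 26 X [108. 111.]
  z 210 18 X [-32. -11.]
ball px 35 in box 35 outside 0
top 318
X [-77. -41. 101.] Y [-39.   1.  35.] Z [ 86. 237. 260.]
  z 90 12 X [76. 80.]
  z 105 22 X [79. 85.]
  z 120 27 X [86. 90.]
  z 135 30 X [89. 96.]
  z 150 27 X [ 95. 100.]
  z 165 6 X [100. 102.]
ball px 9 in box 9 outside 0
```

View pics/p2.png

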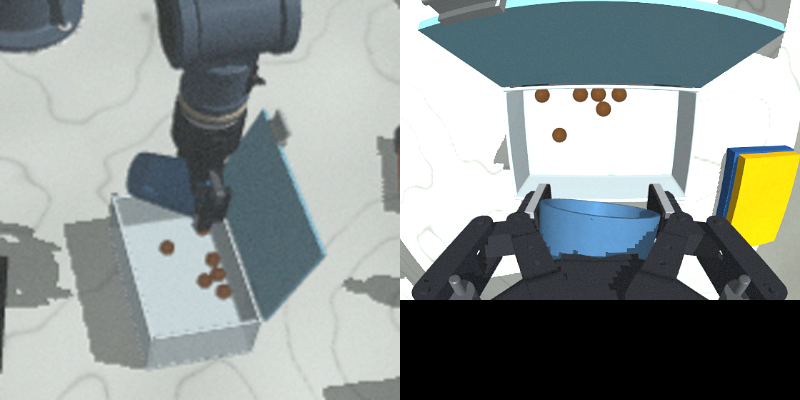

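All six balls are in the box, at (542,95), (580,95), (598,95), (619,95), (603,109) and (559,135) in the wrist view. The cup keeps its tilt in the grip. I'll reduce the grip force, jog up and down so the foot swings down, and measure the tilt.

```bash
cat > tilt.py <<'E'
from h import *
s=ctrl.state(); bx=np.array([-.063,.998]); by=-np.array([.998,.063])
g=(np.array(s["ee_pos"])[:2]*1000-[573,152]); gx,gy,gz=g@bx,g@by,s["ee_pos"][2]*1000
print("t",s["time"],"TCP box",np.round([gx,gy,gz],1),"F",np.round(s["force"],1),"w",round(s["grip_width"],3),round(s["grip_force"],1))
for n in ("scene","top"):
    c=eyes.capture(n); W=cloud(c)*1000; h=cv2.cvtColor(c["frame"],cv2.COLOR_BGR2HSV); q=W[...,:2]-[573,152]; X=q@bx-gx; Y=q@by-gy; Z=W[...,2]-gz
    m=(h[...,0]>98)&(h[...,0]<125)&(h[...,1]>55)&(abs(Y)<40)&(Z>-40)&(Z<150)&(np.hypot(X,Z-72)<105)&(X<35)&(W[...,2]>6)
    k=m&(X<-38)
    print(n,m.sum(),k.sum())
    if k.sum()>15:
        i=np.argsort(X[k])[:max(10,k.sum()//8)]; print("  foot end X,Z(top of it)",X[k][i].mean().round(),Z[k][i].mean().round()," Xmin",X[k].min().round(),"Zmin/max",Z[k].min().round(),Z[k].max().round()," fit slope deg",np.degrees(np.arctan(np.polyfit(X[k],Z[k],1)[0])).round(1))
E
python3 tilt.py; python3 -m pendant '{"hand":[0.6,0.6,0.6,0.6,0.6,0.6,0.6,0.6],"slide":[[0,0,0],[0,0,0],[0,0,25],[0,0,-20],[0,0,20],[0,0,-20],[0,0,0],[0,0,0]],"turn":[0,0,0,0,0,0,0,0]}' 20; python3 tilt.py
```

```text
t 16.65 TCP box [  1.8   1.5 148.3] F [ 0.6 -0.7 -0.2] w 0.764 37.6
scene 535 317
  foot end X,Z(top of it) -75.0 94.0  Xmin -79.0 Zmin/max 74.0 126.0  fit slope deg 11.6
top 393 378
  foot end X,Z(top of it) -76.0 88.0  Xmin -79.0 Zmin/max 81.0 126.0  fit slope deg 30.8
time: 17.55
ee_pos: [0.5711, 0.1539, 0.1476]
tcp_rot: [[-0.063, 0.998, -0.005], [0.998, 0.063, -0.0], [-0.0, -0.005, -1.0]]
force: [-1.1, 0.0, -1.4]
grip_width: 0.765
grip_force: 36.9
t 17.55 TCP box [  2.    1.8 147.6] F [-1.1  0.  -1.4] w 0.765 36.9
scene 538 317
  foot end X,Z(top of it) -75.0 94.0  Xmin -80.0 Zmin/max 75.0 126.0  fit slope deg 11.2
top 396 381
  foot end X,Z(top of it) -76.0 88.0  Xmin -79.0 Zmin/max 79.0 127.0  fit slope deg 31.5
```

Grip force stays at 37 N and the tilt holds at about 110°. I'll carry the cup to the tray with its foot towards the far wall and lay it down. Then I'll regrip lightly and roll it upright with its foot edge against the tray wall.

```bash
python3 -m pendant '{"hand":[0.6,0.6,0.6,0.6,0.6,0.6,0.6,0.6,0.6,0.6,0.6,0.6],"slide":[[-15,0,0],[-45,-4,0],[-80,-8,0],[-115,-12,0],[-150,-16,0],[-185,-20,0],[-220,-24,0],[-250,-26,0],[-275,-28,0],[-291,-28,0],[-291,-28,0],[-291,-28,0]],"turn":[0,-0.1,-0.2,-0.35,-0.5,-0.65,-0.8,-0.95,-1.1,-1.25,-1.367,-1.367]}' 30;  python3 -m pendant '{"hand":[0.6,0.6,0.6,0.6],"slide":[[0,0,25],[0,0,60],[0,0,95],[0,0,95]],"turn":[0,0,0,0]}'; cat > tilt2.py <<'E'
from h import *
s=ctrl.state(); R=np.array(s["tcp_rot"])
print("t",s["time"],np.round(s["ee_pos"],4),"F",np.round(s["force"],1),"w",round(s["grip_width"],3),round(s["grip_force"],1))
for n in ("scene","top"):
    c=eyes.capture(n); W=cloud(c); h=cv2.cvtColor(c["frame"],cv2.COLOR_BGR2HSV); T=(W-s["ee_pos"])@R*1000
    m=(h[...,0]>98)&(h[...,0]<125)&(h[...,1]>80)&(abs(T[...,1])<42)&(abs(T[...,0])<110)&(T[...,2]>-160)&(W[...,2]>.002)&(W[...,2]<.2)
    print(n,m.sum())
    if m.sum()>30:
        p=T[m]; H=W[m][:,2]*1000
        for lo in range(-110,70,15):
            k=(p[:,0]>=lo)&(p[:,0]<lo+15)
            if k.sum()>4: print("   toolx",lo,k.sum(),"height",np.percentile(H[k],[3,97]).round(),"y",np.percentile(p[k,1],[3,97]).round())
E
python3 tilt2.py
```

```text
time: 18.85
ee_pos: [0.5626, -0.14, 0.1509]
tcp_rot: [[-0.99, 0.142, 0.001], [0.142, 0.99, -0.001], [-0.001, -0.001, -1.0]]
force: [-0.7, 0.2, 0.1]
grip_width: 0.772
grip_force: 36.9
time: 19.25
ee_pos: [0.559, -0.1367, 0.0514]
tcp_rot: [[-0.99, 0.142, -0.009], [0.142, 0.99, 0.004], [0.009, 0.003, -1.0]]
force: [-1.1, 0.6, -1.4]
grip_width: 0.766
grip_force: 36.9
t 19.25 [ 0.559  -0.1367  0.0514] F [-1.1  0.6 -1.4] w 0.766 36.9
scene 496
   toolx -80 167 height [134. 166.] y [-32.  14.]
   toolx -65 116 height [142. 176.] y [-30.  19.]
   toolx -50 75 height [138. 172.] y [-23.  22.]
   toolx -35 80 height [124. 166.] y [-24.  26.]
   toolx -20 54 height [117. 161.] y [-19.  29.]
top 0
```

```bash
python3 -m pendant '{"hand":[0.6,0.6,0.6,0.6,0.6,0.6,0.6],"slide":[[0,0,20],[0,0,40],[0,0,60],[0,0,72],[0,0,79],[0,0,83],[0,0,83]],"turn":[0,0,0,0,0,0,0]}' 30;python3 tilt2.py
```

```text
time: 20.05
ee_pos: [0.5633, -0.1384, -0.0277]
tcp_rot: [[-0.99, 0.14, 0.001], [0.14, 0.99, -0.0], [-0.001, -0.0, -1.0]]
force: [-0.1, -1.2, -0.9]
grip_width: 0.766
grip_force: 36.9
t 20.05 [ 0.5633 -0.1384 -0.0277] F [-0.1 -1.2 -0.9] w 0.766 36.9
scene 439
   toolx -80 146 height [54. 87.] y [-30.  14.]
   toolx -65 101 height [71. 97.] y [-32.  18.]
   toolx -50 74 height [58. 92.] y [-26.  22.]
   toolx -35 69 height [53. 88.] y [-24.  26.]
   toolx -20 47 height [43. 83.] y [-20.  29.]
top 0
```

```bash
python3 -m pendant '{"hand":[0.6,0.6,0.6],"slide":[[0,0,2],[0,0,4],[0,0,4]],"turn":[0,0,0]}' 30;  python3 -m pendant '{"hand":[0.6,0.6],"slide":[[0,0,2],[0,0,3]],"turn":[0,0]}' 30
```

```text
time: 20.45
ee_pos: [0.5637, -0.1386, -0.0304]
tcp_rot: [[-0.99, 0.14, 0.002], [0.14, 0.99, -0.001], [-0.002, -0.001, -1.0]]
force: [-0.3, 1.1, 8.7]
grip_width: 0.764
grip_force: 37.3
time: 20.65
ee_pos: [0.5639, -0.1387, -0.031]
tcp_rot: [[-0.99, 0.14, 0.003], [0.14, 0.99, -0.001], [-0.003, -0.001, -1.0]]
force: [-6.2, 2.4, 30.6]
grip_width: 0.767
grip_force: 37.9
```

```bash
python3 -m pendant '{"hand":[0.6,0.6,0.2,0.2,0.15,0.15,0.15,0.15],"slide":[[0,0,-5],[0,0,-6],[0,0,-6],[0,0,-6],[0,0,-6],[0,0,-6],[0,0,-6],[0,0,-6]],"turn":[0,0,0,0,0,0,0,0]}' 20; python3 tilt2.py
```

```text
time: 21.45
ee_pos: [0.5628, -0.1382, -0.0293]
tcp_rot: [[-0.99, 0.14, -0.0], [0.14, 0.99, 0.0], [0.0, 0.0, -1.0]]
force: [0.5, 0.9, 0.4]
grip_width: 0.851
grip_force: 0.0
t 21.45 [ 0.5628 -0.1382 -0.0293] F [0.5 0.9 0.4] w 0.851 0.0
scene 542
   toolx -110 15 height [35. 60.] y [-19.  10.]
   toolx -95 92 height [37. 62.] y [-31.  13.]
   toolx -80 88 height [39. 66.] y [-30.  17.]
   toolx -65 100 height [39. 68.] y [-29.  21.]
   toolx -50 97 height [40. 71.] y [-29.  24.]
   toolx -35 103 height [44. 73.] y [-27.  28.]
   toolx -20 41 height [51. 74.] y [-25.  28.]
top 0
```

```bash
python3 -m pendant '{"hand":[0.1,0.1,0.1,0.2,0.3,0.4,0.4,0.4],"slide":[[-7,0,0],[-14,0,0],[-18,0,0],[-18,0,0],[-18,0,0],[-18,0,0],[-18,0,0],[-18,0,0]],"turn":[0,0,0,0,0,0,0,0]}' 20; python3 tilt2.py
```

```text
time: 22.35
ee_pos: [0.5815, -0.1411, -0.0287]
tcp_rot: [[-0.99, 0.14, 0.002], [0.14, 0.99, -0.001], [-0.002, -0.0, -1.0]]
force: [2.1, -0.5, 1.9]
grip_width: 0.775
grip_force: 21.8
t 22.35 [ 0.5815 -0.1411 -0.0287] F [ 2.1 -0.5  1.9] w 0.775 21.8
scene 457
   toolx -80 79 height [26. 61.] y [-30.  14.]
   toolx -65 90 height [38. 63.] y [-28.  17.]
   toolx -50 98 height [40. 66.] y [-27.  20.]
   toolx -35 100 height [42. 69.] y [-25.  24.]
   toolx -20 86 height [41. 73.] y [-28.  28.]
top 0
```

```bash
python3 -m pendant '{"hand":[0.4,0.4,0.4,0.4,0.4,0.4],"slide":[[6,0,0],[12,0,0],[14,0,-10],[14,0,-30],[14,0,-60],[14,0,-60]],"turn":[0,0,0,0,0,0]}' 20; python3 tilt2.py
```

```text
time: 23.05
ee_pos: [0.567, -0.1389, 0.0337]
tcp_rot: [[-0.99, 0.14, 0.002], [0.14, 0.99, -0.001], [-0.002, -0.001, -1.0]]
force: [0.4, -1.0, -0.1]
grip_width: 0.772
grip_force: 22.7
t 23.05 [ 0.567  -0.1389  0.0337] F [ 0.4 -1.  -0.1] w 0.772 22.7
scene 513
   toolx -80 110 height [ 84. 122.] y [-30.  13.]
   toolx -65 100 height [101. 125.] y [-29.  18.]
   toolx -50 96 height [100. 127.] y [-27.  21.]
   toolx -35 108 height [101. 131.] y [-28.  24.]
   toolx -20 97 height [105. 134.] y [-24.  29.]
top 0
```

The foot stays at about 85°. I'll push the foot base against the box's front wall top edge from inside, raising and moving towards the front, to roll the cup upright in the grip.

```bash
python3 -m pendant '{"hand":[0.4,0.4,0.4,0.4,0.4,0.4,0.4,0.4,0.4,0.4,0.4,0.4],"slide":[[0,0,-40],[0,10,-80],[5,35,-96],[10,65,-96],[15,100,-96],[20,135,-96],[25,170,-96],[30,205,-96],[35,240,-96],[38,275,-96],[41,305,-96],[41,318,-96]],"turn":[0.1,0.22,0.36,0.5,0.64,0.78,0.92,1.06,1.2,1.3,1.367,1.367]}' 20;  python3 -m pendant '{"hand":[0.4,0.4,0.4],"slide":[[0,0,0],[0,0,0],[0,0,0]],"turn":[0,0,0]}'; python3 tilt.py;python3 tilt2.py
```

```text
time: 24.35
ee_pos: [0.5685, 0.1842, 0.125]
tcp_rot: [[-0.066, 0.998, -0.005], [0.998, 0.066, -0.0], [0.0, -0.005, -1.0]]
force: [-0.0, 1.1, -0.6]
grip_width: 0.772
grip_force: 23.5
time: 24.65
ee_pos: [0.5705, 0.1802, 0.1264]
tcp_rot: [[-0.062, 0.998, -0.001], [0.998, 0.062, -0.001], [-0.001, -0.001, -1.0]]
force: [0.5, -0.7, -0.9]
grip_width: 0.775
grip_force: 23.5
t 24.65 TCP box [ 28.3   0.7 126.4] F [ 0.5 -0.7 -0.9] w 0.775 23.5
scene 505 283
  foot end X,Z(top of it) -75.0 76.0  Xmin -78.0 Zmin/max 57.0 95.0  fit slope deg 10.2
top 392 326
  foot end X,Z(top of it) -73.0 81.0  Xmin -77.0 Zmin/max 52.0 97.0  fit slope deg 8.2
t 24.75 [0.5709 0.1803 0.1268] F [-0.2 -0.  -0.5] w 0.773 23.5
scene 33
   toolx -80 5 height [194. 198.] y [11. 14.]
   toolx -65 9 height [187. 199.] y [15. 21.]
   toolx -35 8 height [192. 200.] y [24. 29.]
   toolx -20 6 height [190. 198.] y [26. 31.]
top 113
   toolx -65 11 height [188. 197.] y [-37. -34.]
   toolx -50 11 height [189. 200.] y [-36. -32.]
   toolx 55 30 height [123. 159.] y [-2. 18.]
```

```bash
python3 -m pendant '{"hand":[0.4,0.4,0.4,0.4,0.4,0.4,0.4,0.4,0.4,0.4,0.4,0.4],"slide":[[0,0,30],[0,0,60],[0,0,85],[0,0,91],[-6,0,91],[-12,0,91],[-16,0,91],[-19,0,90],[-22,0,83],[-25,0,75],[-29,0,68],[-33,0,61]],"turn":[0,0,0,0,0,0,0,0,0,0,0,0]}' 20; python3 tilt.py
```

```text
time: 26.05
ee_pos: [0.5732, 0.1483, 0.067]
tcp_rot: [[-0.063, 0.998, 0.001], [0.998, 0.063, -0.001], [-0.001, 0.001, -1.0]]
force: [0.2, -0.4, -0.8]
grip_width: 0.767
grip_force: 22.7
t 26.05 TCP box [-3.7  0.  67. ] F [ 0.2 -0.4 -0.8] w 0.767 22.7
scene 465 264
  foot end X,Z(top of it) -75.0 74.0  Xmin -79.0 Zmin/max 53.0 91.0  fit slope deg 11.2
top 319 298
  foot end X,Z(top of it) -75.0 79.0  Xmin -78.0 Zmin/max 60.0 95.0  fit slope deg 12.1
```

```bash
python3 -m pendant '{"hand":[0.4,0.4,0.4,0.4,0.4,0.4,0.4,0.4,0.4,0.4,0.4],"slide":[[20,0,0],[38,0,0],[38,0,20],[38,0,40],[38,0,41],[30,0,41],[23,0,41],[19,0,41],[15,0,40],[13,0,35],[13,0,30]],"turn":[0,0,0,0,0,0,0,0,0,0,0]}' 20; python3 tilt.py
```

```text
time: 27.25
ee_pos: [0.5717, 0.1618, 0.0364]
tcp_rot: [[-0.062, 0.998, -0.001], [0.998, 0.062, 0.0], [0.0, -0.0, -1.0]]
force: [-0.1, 0.1, -0.5]
grip_width: 0.77
grip_force: 22.7
t 27.25 TCP box [ 9.9  0.6 36.4] F [-0.1  0.1 -0.5] w 0.77 22.7
scene 442 242
  foot end X,Z(top of it) -74.0 72.0  Xmin -78.0 Zmin/max 49.0 92.0  fit slope deg 15.9
top 311 276
  foot end X,Z(top of it) -74.0 74.0  Xmin -77.0 Zmin/max 58.0 91.0  fit slope deg 15.0
```

```bash
python3 -m pendant '{"hand":[0.4,0.4,0.4,0.4,0.4],"slide":[[-3,0,0],[-6,0,-3],[-8,0,-8],[-10,0,-12],[-12,0,-16]],"turn":[0,0,0,0,0]}' 20; python3 tilt.py
```

```text
time: 27.85
ee_pos: [0.5708, 0.1518, 0.0519]
tcp_rot: [[-0.062, 0.998, -0.004], [0.998, 0.062, 0.003], [0.003, -0.004, -1.0]]
force: [-3.2, 5.4, 1.1]
grip_width: 0.763
grip_force: 22.0
t 27.85 TCP box [-0.   2.3 51.9] F [-3.2  5.4  1.1] w 0.763 22.0
scene 446 238
  foot end X,Z(top of it) -72.0 58.0  Xmin -76.0 Zmin/max 39.0 86.0  fit slope deg 23.7
top 284 263
  foot end X,Z(top of it) -72.0 59.0  Xmin -74.0 Zmin/max 39.0 86.0  fit slope deg 24.8
```

```bash
python3 -m pendant '{"hand":[0.4,0.4,0.4,0.4,0.4,0.4],"slide":[[-4,0,-1],[-8,0,-7],[-12,0,-13],[-17,0,-19],[-22,0,-24],[-24,0,-25]],"turn":[0,0,0,0,0,0]}' 20; python3 tilt.py
```

```text
time: 28.55
ee_pos: [0.5751, 0.1255, 0.0778]
tcp_rot: [[-0.062, 0.998, 0.002], [0.998, 0.062, 0.001], [0.0, 0.002, -1.0]]
force: [-1.5, 4.2, 3.9]
grip_width: 0.757
grip_force: 22.0
t 28.55 TCP box [-26.6  -0.4  77.8] F [-1.5  4.2  3.9] w 0.757 22.0
scene 404 168
  foot end X,Z(top of it) -62.0 38.0  Xmin -65.0 Zmin/max 19.0 70.0  fit slope deg 36.9
top 190 176
  foot end X,Z(top of it) -62.0 37.0  Xmin -64.0 Zmin/max 20.0 65.0  fit slope deg 41.1
```

```bash
python3 -m pendant '{"hand":[0.4,0.4,0.4,0.4,0.4,0.4,0.4,0.4],"slide":[[-6,0,-4],[-13,0,-8],[-20,0,-12],[-27,0,-15],[-35,0,-17],[-42,0,-19],[-50,0,-20],[-57,0,-21]],"turn":[0,0,0,0,0,0,0,0]}' 20; python3 tilt.py
```

```text
time: 29.45
ee_pos: [0.5779, 0.0681, 0.0979]
tcp_rot: [[-0.063, 0.998, -0.0], [0.998, 0.063, -0.0], [-0.0, -0.0, -1.0]]
force: [-0.3, -0.3, -0.7]
grip_width: 0.755
grip_force: 22.5
t 29.45 TCP box [-84.    0.3  97.9] F [-0.3 -0.3 -0.7] w 0.755 22.5
scene 365 113
  foot end X,Z(top of it) -56.0 28.0  Xmin -59.0 Zmin/max 14.0 59.0  fit slope deg 42.5
top 71 71
  foot end X,Z(top of it) -58.0 27.0  Xmin -59.0 Zmin/max 16.0 45.0  fit slope deg 20.7
```

Working: the tilt is down to about 40°, but contact slipped off the edge. I'll go back inside and do a second round, keeping contact closer to the base's centre.

```bash
python3 -m pendant '{"hand":[0.4,0.4,0.4,0.4,0.4,0.4,0.4,0.4,0.4,0.4,0.4,0.4],"slide":[[0,0,-15],[32,0,-15],[66,0,-15],[66,0,5],[66,0,19],[66,0,20],[58,0,20],[51,0,19],[45,0,16],[38,0,13],[31,0,10],[27,0,9]],"turn":[0,0,0,0,0,0,0,0,0,0,0,0]}' 20; python3 tilt.py
```

```text
time: 30.75
ee_pos: [0.577, 0.095, 0.0898]
tcp_rot: [[-0.062, 0.998, 0.002], [0.998, 0.062, -0.0], [-0.0, 0.002, -1.0]]
force: [0.8, 1.4, -0.8]
grip_width: 0.758
grip_force: 22.1
t 30.75 TCP box [-57.2  -0.4  89.8] F [ 0.8  1.4 -0.8] w 0.758 22.1
scene 323 44
  foot end X,Z(top of it) -46.0 22.0  Xmin -47.0 Zmin/max 16.0 43.0  fit slope deg 54.8
top 37 33
  foot end X,Z(top of it) -46.0 18.0  Xmin -47.0 Zmin/max 5.0 34.0  fit slope deg 36.0
```

```bash
python3 -m pendant '{"hand":[0.4,0.4,0.4,0.4,0.4,0.4],"slide":[[-5,0,1],[-10,0,1],[-15,0,1],[-20,0,1],[-24,0,1],[-24,0,1]],"turn":[0,0,0,0,0,0]}' 20; python3 tilt.py; python3 cup.py | head -12
```

```text
time: 31.45
ee_pos: [0.5784, 0.0715, 0.0883]
tcp_rot: [[-0.063, 0.998, 0.001], [0.998, 0.063, -0.0], [-0.0, 0.001, -1.0]]
force: [0.4, 1.1, 5.4]
grip_width: 0.759
grip_force: 21.2
t 31.45 TCP box [-80.7  -0.3  88.3] F [0.4 1.1 5.4] w 0.759 21.2
scene 213 0
top 0 0
t 31.55 TCP box -80.27525777206351 -0.2631453417279639 88.2695936534579 F [-0.7 -0.3  5.4] w 0.759 21.2
scene 245
X [-109.  -95.  -39.] Y [-29. -11.  28.] Z [ 92. 144. 212.]
  z 90 28 X [-108.  -80.]
  z 105 32 X [-109.  -84.]
  z 120 26 X [-108.  -86.]
  z 135 54 X [-106.  -45.]
  z 150 70 X [-104.  -39.]
  z 165 28 X [-103.  -65.]
ball px 52 in box 52 outside 0
top 3
ball px 0 in box 0 outside 0
```

```bash
python3 -m pendant '{"hand":[0.4,0.4,0.4,0.4,0.4,0.4,0.4,0.4,0.4,0.4,0.4,0.4],"slide":[[0,0,-15],[-20,-2,-25],[-50,-6,-25],[-85,-10,-25],[-120,-14,-25],[-155,-18,-25],[-185,-22,-25],[-205,-25,-10],[-212,-26,20],[-212,-26,45],[-212,-26,62],[-212,-26,68]],"turn":[0,0,0,0,0,0,0,0,0,0,0,0]}' 20; python3 -m pendant '{"hand":[0.4,0.4,0.4],"slide":[[0,0,2],[0,0,4],[0,0,5]],"turn":[0,0,0]}' 20
```

```text
time: 32.85
ee_pos: [0.5628, -0.1404, 0.017]
tcp_rot: [[-0.063, 0.998, -0.006], [0.998, 0.063, 0.002], [0.003, -0.006, -1.0]]
force: [0.4, -0.1, -0.5]
grip_width: 0.753
grip_force: 22.6
time: 33.15
ee_pos: [0.5658, -0.1413, 0.0156]
tcp_rot: [[-0.063, 0.998, 0.001], [0.998, 0.063, -0.001], [-0.001, 0.001, -1.0]]
force: [0.4, 0.5, -0.2]
grip_width: 0.751
grip_force: 22.6
```

```bash
python3 -m pendant '{"hand":[0.4,0.4,0.4],"slide":[[0,0,2],[0,0,4],[0,0,4]],"turn":[0,0,0]}' 20; python3 -m pendant '{"hand":[0.4,0.4,0.4],"slide":[[0,0,2],[0,0,3],[0,0,3]],"turn":[0,0,0]}' 20
```

```text
time: 33.45
ee_pos: [0.5661, -0.1422, 0.0131]
tcp_rot: [[-0.064, 0.998, 0.002], [0.998, 0.064, -0.002], [-0.002, 0.002, -1.0]]
force: [-2.1, -0.9, 8.9]
grip_width: 0.756
grip_force: 22.6
time: 33.75
ee_pos: [0.5666, -0.1434, 0.0125]
tcp_rot: [[-0.064, 0.998, 0.004], [0.998, 0.065, -0.004], [-0.004, 0.003, -1.0]]
force: [-5.1, -2.1, 24.2]
grip_width: 0.755
grip_force: 23.0
```

```bash
python3 -m pendant '{"hand":[0.4,0.4,0.2,0.15,0.1,0,0,0,0],"slide":[[0,0,-3],[0,0,-4],[0,0,-4],[0,0,-4],[0,0,-4],[0,0,-4],[0,0,-4],[0,0,-4],[0,0,-4]],"turn":[0,0,0,0,0,0,0,0,0]}' 20; python3 -m pendant '{"hand":[0,0,0,0,0,0,0,0],"slide":[[0,0,-15],[0,0,-35],[0,0,-60],[0,0,-90],[0,0,-130],[0,0,-170],[-10,0,-200],[-30,0,-200]],"turn":[0,0,0,0,0,0,0,0]}' 20; python3 -m pendant '{"hand":[0,0,0,0],"slide":[[-40,0,0],[-85,-20,0],[-130,-30,0],[-130,-30,0]],"turn":[0,0,0,0]}'; python3 - <<'E'
from h import *
S=eyes.capture("scene"); t=eyes.capture("top"); o=np.zeros((600,800,3),np.uint8)
o[:,:500]=cv2.resize(S["frame"][140:320,100:400][:, :],(500,600))if 0 else 0
a=cv2.resize(S["frame"][130:310,90:490],(800,360)); b=cv2.resize(t["frame"][130:250,170:490],(640,240)); o[:360]=a; o[360:,:640]=b
cv2.imwrite("pics/f.png",np.clip(o*1.3,0,255).astype(np.uint8))
for c in(S,t):
    W=cloud(c)
    for n in "cup spare_clip vase spray key_dish torch".split():
        r=eyes.spot_in(c,n)[:1]
        if r: u,v=r[0]["position"]; print(n,round(r[0]["p"],2),W[int(v),int(u)].round(3))
    h=cv2.cvtColor(c["frame"],cv2.COLOR_BGR2HSV)
    m=(W[...,2]>.078)&(W[...,2]<.12)&(W[...,1]>-.25)&(W[...,1]<-.05)&(W[...,0]>.4)&(W[...,0]<.8)
    if m.sum()>5: print("rim",cv2.minEnclosingCircle((W[m][:,:2]*1000).astype(np.float32)),np.percentile(W[m][:,2],[50,98]))
E
```

```text
time: 34.65
ee_pos: [0.5652, -0.1411, 0.0118]
tcp_rot: [[-0.063, 0.998, -0.0], [0.998, 0.063, 0.0], [0.0, -0.0, -1.0]]
force: [0.1, 0.7, 0.7]
grip_width: 1.001
grip_force: 0.0
time: 35.45
ee_pos: [0.5701, -0.1717, 0.2185]
tcp_rot: [[-0.065, 0.998, 0.01], [0.998, 0.065, -0.005], [-0.006, 0.01, -1.0]]
force: [0.6, -0.4, -0.2]
grip_width: 0.999
grip_force: 0.0
time: 35.85
ee_pos: [0.5439, -0.3094, 0.2116]
tcp_rot: [[-0.057, 0.998, 0.0], [0.998, 0.057, -0.003], [-0.003, -0.0, -1.0]]
force: [-0.1, -0.2, 0.1]
grip_width: 0.999
grip_force: 0.0
cup 0.97 [ 0.538 -0.154  0.027]
spare_clip 0.49 [ 0.587 -0.251  0.02 ]
vase 0.82 [ 0.42  -0.466  0.127]
spray 0.58 [0.645 0.479 0.082]
key_dish 0.64 [0.433 0.512 0.031]
torch 0.77 [0.439 0.503 0.034]
rim ((563.891357421875, -150.7057647705078), 34.564979553222656) [0.08682144 0.09288872]
cup 0.79 [ 0.578 -0.154  0.008]
spare_clip 0.55 [ 0.572 -0.247  0.017]
vase 0.77 [ 0.385 -0.455  0.146]
spray 0.65 [0.62  0.468 0.089]
key_dish 0.55 [ 0.569 -0.467  0.022]
torch 0.6 [0.425 0.513 0.033]
rim ((561.9390869140625, -149.94601440429688), 34.061805725097656) [0.08759389 0.09466496]
```

View pics/f.png

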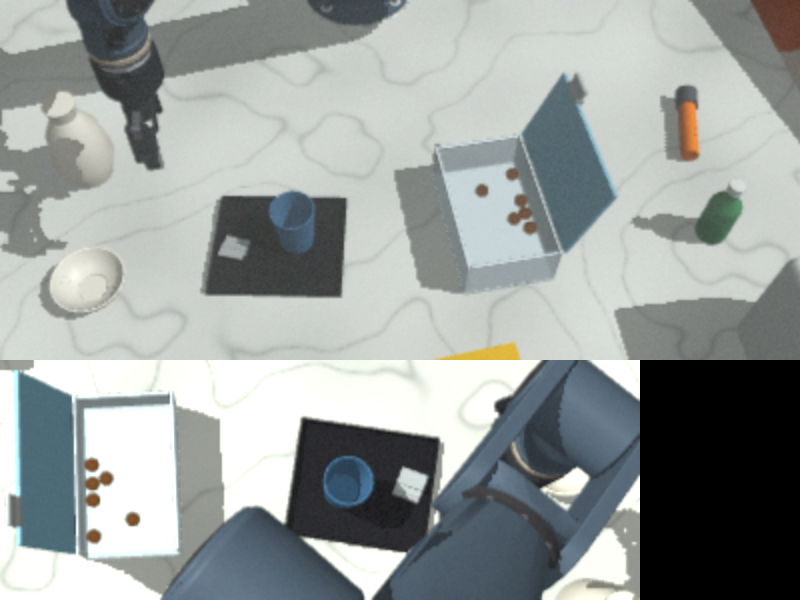

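The lid is open at (570,160), and six balls are in the box around (515,205). The cup stands empty and upright in the tray at (292,222), and the other things are where they were. Handing in.

```bash
python3 -c "
from rig import ticket
print(ticket.job_done())"
```

```text
the job is handed in; nothing more can be done
None
```

Job handed in at about 36 s: the lid leans open on its stop, all six balls are in the box, the empty cup stands upright in the tray, and nothing else was visibly disturbed; no verdict came back.

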